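# Check a freewheel both ways and lock its disc

### The job

Check the freewheel on the grey bench fixture and lock it: swing the crank clockwise (seen from above) all the way to its front stop, where it must run loose and leave the notched disc standing, then swing it back counter-clockwise so that it grips and carries the disc round until the notch lies under the nose of the raised clamp lever. Push the clamp lever fully down so that its nose sits in the notch, then swing the crank clockwise to its front stop again and let go. Turn the disc only by the crank, never by touching the disc itself, and leave the multimeter, the small bottle and the parts box where they stand.

Things in the scene. Friction and masses are not known exactly. Their poses are not given: they have to be found in the camera images.
- fixture: Grey steel base plate, 175 x 215 x 14 mm, fixed to the bench, with the freewheel on it. Origin: on the freewheel's vertical axis at bench level; z up, x away from the plate's front edge (plate: x -100 to +75, y -105 to +110 mm), y to the side with the clamp lever. Place and yaw vary; all jointed parts move with it. Two thin posts, tops at z = 50 mm, stop the crank.
- crank_turn (a joint): Crank angle about the fixture's vertical axis, rad, counter-clockwise positive; 0 at the front stop (crank points to 190 deg in the fixture frame, about -x), 1.57 at the other stop (280 deg). Flat bar, z = 41 to 50 mm, hub and brass pawl housing up to 67 mm. Clockwise it slips over the disc's teeth (about 1 N at the grip). It stays where it is left.
- crank_grip (a point): On the axis of the crank's upright black round grip, 90 mm from the freewheel's axis, 90 mm above the bench. The grip is 24 mm in diameter, z = 58 to 114 mm (tapered in its last 8 mm), free all round, taken from above. Counter-clockwise the crank first has up to one tooth (0.26 rad) of lost motion, then carries the disc (about 3 N at the grip).
- disc_turn (a joint): Angle of the notched disc, rad, positive counter-clockwise seen from above; 0 when the notch is centred under the clamp nose; it starts between -0.95 and -0.6. The nose enters the notch when the value is within about 0.08 of 0; a stop inside blocks the disc at +0.06. Friction (0.25 N m) holds it where it is left.
- disc: The notched steel disc below the crank, 141 mm in diameter, dark rim (top at z = 34 mm) with one notch, 24 saw teeth inside the rim on which the crank's spring pawl rides. Origin as the fixture's; turns with disc_turn. Not to be touched by the robot.
- notch (a point): Middle of the disc's only rim notch (about 20 mm wide along the rim, 16 mm radially), 62.5 mm from the axis, at the rim's top, z = 34 mm. At disc_turn = 0 it lies in the fixture's +y direction.
- clamp_swing (a joint): Clamp lever angle, rad: 0 shut (level), positive raised, at most 1.0; starts between 0.55 and 0.9. Hinge axis along the fixture's y at x = 60, z = 46 mm, at the lever's far end; the near end rises. Friction holds it where it is left; 1 to 2 N down on its pad moves it. Over the rim beside the notch the nose stops the lever at about 0.15.
- thumb_pad (a point): Centre of the upper face of the black thumb pad (34 mm along the lever, 26 wide, 10 thick) at the near end of the steel clamp lever, 128 mm from the hinge axis, 4 mm above the lever's middle line. The lever runs along x at y = 88 mm; shut, the pad's face is at x = -68, z = 50 mm (fixture frame). The nose juts toward the disc 60 mm from the hinge.
- meter: Bystander: loose yellow and black multimeter, 155 x 88 x 46 mm, right of the fixture; origin under its centre.
- bottle: Bystander: loose small clear bottle, 34 mm in diameter, 79 mm tall, behind the fixture; origin under its centre.
- tray_box: Bystander: loose open cardboard box of parts, 85 x 120 x 46 mm, behind the fixture; origin under its centre.

How it is judged:
By the outcome, as a careful person would: the job done as asked, in the order asked, and still so for the second after the job is handed in, with the robot touching nothing.
It also fails if it takes over 72 s, if anything falls off the work surface, if the arm or the gripper's body presses on something with over 40 N, if the wrist force passes 120 N, or if a joint passes its speed limit or range.

### The arm

A 6-joint arm with a two-finger parallel gripper is mounted at the origin on a cart in front of the work surface, level with it; the furniture and walls round the work are solid. World frame = base frame: x ahead of the robot, y to its left, z up, the work surface at z = 0. Lengths are in m, angles in rad, forces in N, time in s.
With the tool pointing down it reaches from about 0.35 to 0.975 m from the base axis. Payload 4.9 kg.
Tool frame: the origin (TCP) lies midway between the tips of the shut fingers; the grasp point (between the pads) lies 19 mm behind it (ctrl.tcp_to_grasp is the distance from the TCP to the grasp point, in m); z points along the fingers, y is the line along which they close (so a half turn about z gives the same grasp; the last joint's range is limited). The gripper opens to 85 mm and grips with 20 to 120 N. Pads are 22 mm wide; open, the fingers measure 114 mm over their backs; the gripper's body (76 mm by 85 mm) begins 54 mm behind the grasp point. The pads swing forward as they close: fully open they stand 13 mm farther back than shut.
Start: joints at [1.019, 0.053, 1.613, -0, 1.476, -0.119], TCP at [0.262, 0.567, 0.193] pointing down, gripper open.
Joint ranges: [-3.01, 3.01], [-1.01, 2.22], [0.06, 2.58], [-1.02, 4.17], [0.09, 2.62], [-3.14, 3.14]. Speed limits (rad/s): [2.57, 2.57, 3.14, 3.14, 3.14, 3.14].

### API

Orientations are given as a rotation vector (axis times angle).
In Python, from station import ctrl, get_image, camera_params gives the robot as it stands (ctrl), with the cameras as plain functions.
- The arm moves only by the shell command python3 jog.py 'ROWS' [FORCE]. ROWS is rows parted by semicolons, their numbers by spaces, 1 to 20 of them, each of 7 numbers: the finger opening in m, then dx, dy, dz in m, then a rotation vector rx, ry, rz in rad; each row is the pose to reach, as a shift and turn from the pose commanded when the command began, along the tool's axes at that moment; what a row does not reach only later rows make up. A row lasts 1/12 s, in which the tool goes at most 0.0417 m and 0.125 rad, less where a joint would pass 70% of its speed; a pose out of reach is approached as far as the arm can. The fingers move at their own pace and stop on an object; FORCE is the grip in N (left out, the last holds). Time passes only in rows, so rows that do not move let the fingers close. It prints the time, the measured TCP pose, the force, the opening and the grip force at its end.
- ctrl.get_obs(): the state, without advancing time (a new reading comes with each control period).
- get_image(name): name is "scene" or "top" or "wrist"; returns the picture (480x640x3 uint8, red, green, blue); there is no depth.
- camera_params(name): a dict with "fx", "fy", "cx", "cy" (pixels), "k1" (the pictures are not rectified: a ray, as slopes to the right and down, at radius r is drawn at 1 + k1 r^2 times it, then the intrinsics apply), "T" (4x4, takes a point from camera to world coordinates); the wrist camera has in their place "tool_from_camera" (4x4, takes a point from camera to tool coordinates, whose origin is the TCP and whose axes are the flange's). Camera axes: x right, y down, z forward; pixel columns grow to the right and rows downward; lengths in m; the calibration is good to about 2 mm. A picture is of the moment at which its call begins: read the wrist's pose just before it. camera_params takes no time and is no camera call.
- ctrl.finish_job(): hands the job in; it is judged then, once.
The state is a dict: "t": time; "q": joint angles; "dq": joint speeds; "effort": joint torques, N m; "tool_pos": TCP position; "tool_rot": TCP orientation; "contact_force": force on the tool from outside, world axes, zero at the start; "wrist_torque": the same for the moment, N m; "opening": finger opening in m; "grip_force": force on a finger pad.
Only numpy, scipy, OpenCV 4.12 (cv2) and the standard library are available. Lean on these libraries where they do the work, as an engineer would, in place of code of your own. Each camera call takes 0.05 s, during which the arm holds its last target. There are 200 camera calls.

## Working session

There is one attempt and no reset: what is moved stays moved. The work goes in short steps, Python scripts to look and compute and a shell command to move; the robot and the scene stay as the last step left them, time stands still between calls to the robot, and variables do not carry over. Pictures are saved under pics/ and viewed, at most 10 in all, crops included, and the job is handed in when it is done.

```bash
ls; mkdir -p pics; python3 - <<'E'
from station import ctrl, get_image, camera_params
import cv2,numpy as np
for n in("scene","top"):
    cv2.imwrite(f"pics/{n}0.png",get_image(n)[:,:,::-1])
    print(n,{k:np.round(v,4).tolist() for k,v in camera_params(n).items()})
print({k:np.round(v,4).tolist() for k,v in camera_params("wrist").items()})
print(ctrl.get_obs(),ctrl.tcp_to_grasp)
E
```

```text
jog.py
pics
station.py
scene {'fx': 492.525, 'fy': 492.525, 'cx': 312.2051, 'cy': 237.1057, 'k1': -0.0385, 'T': [[0.562, -0.5896, 0.5802, 0.0971], [-0.827, -0.4125, 0.382, -0.6005], [0.0141, -0.6945, -0.7194, 0.7177], [0.0, 0.0, 0.0, 1.0]]}
top {'fx': 558.3706, 'fy': 558.3706, 'cx': 309.104, 'cy': 236.7985, 'k1': -0.1436, 'T': [[0.0181, -0.9952, 0.0964, 0.5238], [-0.9994, -0.0207, -0.026, -0.2673], [0.0279, -0.0958, -0.995, 0.9427], [0.0, 0.0, 0.0, 1.0]]}
{'fx': 363.2205, 'fy': 363.2205, 'cx': 316.4874, 'cy': 238.203, 'k1': -0.0595, 'tool_from_camera': [[-0.0012, -0.9555, -0.2951, 0.0758], [1.0, -0.0011, -0.0006, 0.0001], [0.0003, -0.2951, 0.9555, -0.1809], [0.0, 0.0, 0.0, 1.0]]}
{'t': 0.1, 'q': array([ 1.01900186e+00,  5.32744486e-02,  1.61418192e+00,  1.92581485e-05,
        1.47602660e+00, -1.18990940e-01]), 'dq': array([ 0.00227101, -0.00211769, -0.00417855, -0.00030427,  0.00023837,
       -0.00049127]), 'effort': array([ 1.89909956e-04, -3.94903636e+01, -3.71361780e+01, -1.06981017e-04,
        3.90465197e-03, -8.59239123e-06]), 'tool_pos': array([0.26178034, 0.56681642, 0.19198113]), 'tool_rot': array([-6.74417513e-01, -3.06769213e+00,  2.79337538e-03]), 'contact_force': array([ 0.59999236, -1.03861722,  0.0098711 ]), 'wrist_torque': array([ 0.01500605, -0.06320393, -0.02904481]), 'grip_force': 0.0, 'opening': 0.08540913019108874} 0.0187
```

View pics/top0.png

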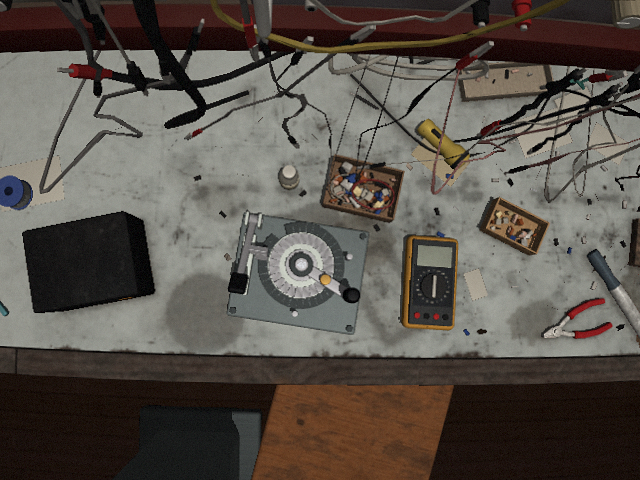

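View pics/scene0.png

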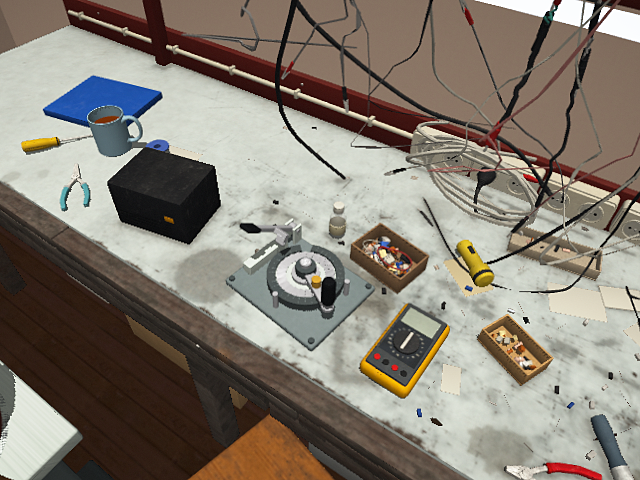

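The top view has the fixture centred near pixel (302,264), the grip near (348,294) and the thumb pad near (238,283). The meter is to the right at (430,282), and the bottle (289,177) and box (363,188) are behind. Next I'll zoom in and measure.

```bash
cat > h.py <<'E'
import numpy as np, cv2
from station import ctrl, get_image, camera_params
from scipy.spatial.transform import Rotation as R
def cam(n):
    p=camera_params(n)
    if "T" in p: T=np.array(p["T"])
    else:
        o=ctrl.get_obs(); W=np.eye(4); W[:3,:3]=R.from_rotvec(o["tool_rot"]).as_matrix(); W[:3,3]=o["tool_pos"]
        T=W@np.array(p["tool_from_camera"])
    return p,T
def ray(n,uv):
    p,T=cam(n); d=np.array([(uv[0]-p["cx"])/p["fx"],(uv[1]-p["cy"])/p["fy"]]); s=d.copy()
    for _ in range(20): s=d/(1+p["k1"]*(s@s))
    return T[:3,3],T[:3,:3]@np.r_[s,1]
def plane(n,uv,z):
    c,d=ray(n,uv); return c+d*(z-c[2])/d[2]
def proj(n,X):
    p,T=cam(n); c=T[:3,:3].T@(np.array(X)-T[:3,3]); s=c[:2]/c[2]; s=s*(1+p["k1"]*(s@s))
    return np.array([p["fx"]*s[0]+p["cx"],p["fy"]*s[1]+p["cy"]])
def fix(P,o,yaw): # world->fixture
    return np.r_[R.from_euler("z",-yaw).apply(np.array(P)-np.r_[o[:2],0])]
def world(P,o,yaw): return R.from_euler("z",yaw).apply(P)+np.r_[o[:2],0]
E
python3 - <<'E'
import cv2
a=cv2.imread("pics/top0.png")[200:344,215:385]
b=cv2.imread("pics/scene0.png")[205:355,215:385]
cv2.imwrite("pics/z0.png",cv2.hconcat([cv2.resize(a,(400,339),interpolation=2),cv2.resize(b,(384,339),interpolation=2)]))
a=cv2.resize(a,None,fx=4,fy=4,interpolation=2); cv2.imwrite("pics/z1.png",a)
E
```

```text
(no output)
```

View pics/z1.png

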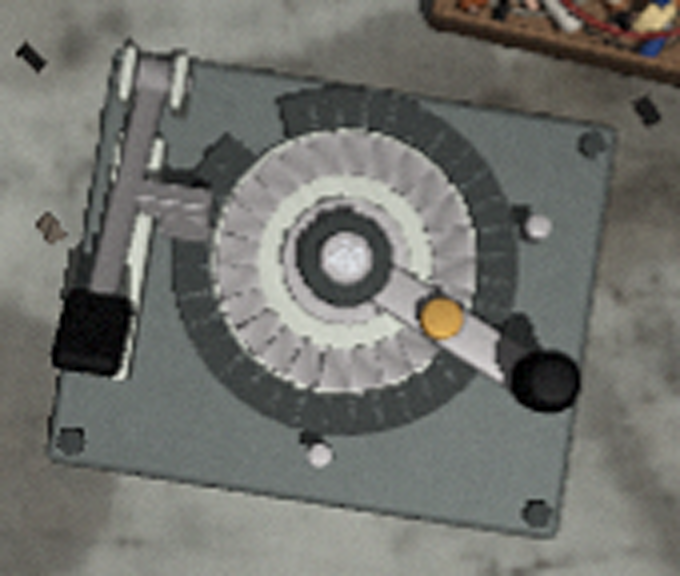

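The 4x crop (offset 215,200) shows:
- Plate corners at crop pixels (115,45), (615,128), (553,537) and (50,460).
- Hub top at (347,257) and grip top at (547,380).
- Pad at about (93,330).
- Post tops at (320,455) and (538,226).
- Notch gap around (248,128).

```bash
python3 - <<'E'
from h import *
f=lambda u,v,z: plane("top",(215+(u+.5)/4-.5,200+(v+.5)/4-.5),z)
C=[f(*c,14) for c in((115,45),(615,128),(553,537),(50,460))]
F=np.array([[75,110],[75,-105],[-100,-105],[-100,110]])/1e3
W=np.array(C)[:,:2]
print("sides",[round(np.linalg.norm(W[i]-W[(i+1)%4]),4) for i in range(4)])
r,_=R.align_vectors(np.c_[W-W.mean(0),np.zeros(4)],np.c_[F-F.mean(0),np.zeros(4)])
yaw=r.as_euler("xyz")[2]; o=W.mean(0)-r.apply(np.r_[F.mean(0),0])[:2]
print("yaw",yaw,"o",o,"resid",(np.array([world(np.r_[g,0],o,yaw)[:2] for g in F])-W).round(4).tolist())
h=f(347,257,67e-3);print("hub",h)
for n,p in dict(grip=f(547,380,.114),postA=f(320,455,.05),postB=f(538,226,.05),notch=f(248,128,.034)).items():
    q=fix(p,o,yaw);print(n,p.round(4),q.round(4),np.hypot(*q[:2]).round(4),np.degrees(np.arctan2(q[1],q[0]))%360)
for a in(.5,.6,.7,.8,.9):
    P=np.array([.06-.128*np.cos(a)+.004*np.sin(a)*1,.088,.046+.128*np.sin(a)+.004*np.cos(a)])
    w=world(P,o,yaw);print(a,w.round(4),(proj("top",w)-[215,200])*4)
for n,z in(("meter",(430,282,.046)),("bottle",(289,170,.079)),("box",(363,180,.046))):
    print(n,fix(plane("top",z[:2],z[2]),o,yaw).round(3))
o2=ctrl.get_obs();print(R.from_rotvec(o2["tool_rot"]).as_matrix().round(3))
E
```

```text
sides [np.float64(2.9913), np.float64(2.4251), np.float64(2.9589), np.float64(2.4574)]
yaw 3.005020190629835 o [ 0.09025149 -0.16501229] resid [[1.3234, 1.2234], [0.9228, -1.5239], [-1.3052, -1.2096], [-0.941, 1.51]]
hub [ 0.56568666 -0.27885783  0.067     ]
grip [ 0.5192 -0.3533  0.114 ] [-0.4506  0.1281  0.114 ] 0.4684 164.12961365725135
postA [ 0.4875 -0.2699  0.05  ] [-0.4079  0.0498  0.05  ] 0.4109 173.04116485755065
postB [ 0.5804 -0.3555  0.05  ] [-0.5115  0.122   0.05  ] 0.5259 166.58652412145776
notch [ 0.6192 -0.2378  0.034 ] [-5.339e-01  1.000e-04  3.400e-02] 0.5339 179.98963861281246
0.5 [ 0.1282 -0.2591  0.1109] [ 272.80392537 1416.6214164 ]
0.6 [ 0.1213 -0.2581  0.1216] [ 269.48431439 1447.19329267]
0.7 [ 0.1133 -0.257   0.1315] [ 265.71735871 1479.96342808]
0.8 [ 0.1043 -0.2558  0.1406] [ 261.54320297 1514.52021654]
0.9 [ 0.0946 -0.2544  0.1488] [ 257.01177423 1550.39669338]
meter [-0.491  0.259  0.046]
bottle [-0.629  0.006  0.079]
box [-0.639  0.127  0.046]
[[-0.908  0.419 -0.001]
 [ 0.419  0.908 -0.002]
 [ 0.    -0.002 -1.   ]]
```

The corners were cast at z=14 m instead of 14 mm, so I'll redo that.

```bash
python3 - <<'E'
from h import *
f=lambda u,v,z: plane("top",(215+(u+.5)/4-.5,200+(v+.5)/4-.5),z)
W=np.array([f(*c,.014) for c in((115,45),(615,128),(553,537),(50,460))])[:,:2]
F=np.array([[75,110],[75,-105],[-100,-105],[-100,110]])/1e3
print("sides",[round(np.linalg.norm(W[i]-W[(i+1)%4]),4) for i in range(4)])
r,_=R.align_vectors(np.c_[W-W.mean(0),np.zeros(4)],np.c_[F-F.mean(0),np.zeros(4)])
yaw=r.as_euler("xyz")[2]; o=W.mean(0)-r.apply(np.r_[F.mean(0),0])[:2]
print("yaw",yaw,"o",o,"resid",(np.array([world(np.r_[g,0],o,yaw)[:2] for g in F])-W).round(4).tolist())
print("hub",f(347,257,67e-3))
for n,p in dict(grip=f(547,380,.114),postA=f(320,455,.05),postB=f(538,226,.05),notch=f(248,128,.034)).items():
    q=fix(p,o,yaw);print(n,p.round(4),q.round(4),np.hypot(*q[:2]).round(4),np.degrees(np.arctan2(q[1],q[0]))%360)
for a in(.5,.6,.7,.8,.9):
    P=np.array([.06-.128*np.cos(a)+.004*np.sin(a)*1,.088,.046+.128*np.sin(a)+.004*np.cos(a)])
    w=world(P,o,yaw);print(a,w.round(4),(proj("top",w)-[215,200])*4,proj("scene",w))
for n,z in(("meter",(430,282,.046)),("bottle",(289,170,.079)),("box",(363,180,.046))):
    p=plane("top",z[:2],z[2]);print(n,p.round(3),fix(p,o,yaw).round(3))
for a in (0,.2,1.2,1.57):
    t=np.radians(190)+a; print(a,world(np.r_[.09*np.cos(t),.09*np.sin(t),.09],o,yaw).round(4))
E
```

```text
sides [np.float64(0.2128), np.float64(0.1725), np.float64(0.2105), np.float64(0.1748)]
yaw -0.13657246295995804 o [ 0.56583317 -0.27845399] resid [[-0.0, 0.0008], [0.0013, -0.0016], [-0.0013, -0.0018], [0.0, 0.0026]]
hub [ 0.56568666 -0.27885783  0.067     ]
grip [ 0.5192 -0.3533  0.114 ] [-0.036  -0.0805  0.114 ] 0.0882 245.8852946959044
postA [ 0.4875 -0.2699  0.05  ] [-0.0787 -0.0021  0.05  ] 0.0788 181.56160792251222
postB [ 0.5804 -0.3555  0.05  ] [ 0.0249 -0.0744  0.05  ] 0.0784 288.5394657284088
notch [ 0.6192 -0.2378  0.034 ] [0.0473 0.0475 0.034 ] 0.0671 45.12689333400038
0.5 [ 0.5279 -0.1844  0.1109] [ 90.82023382 346.4692723 ] [247.84421773 234.66161773]
0.6 [ 0.5348 -0.1854  0.1216] [ 91.04342059 327.29510258] [250.37452338 228.13228961]
0.7 [ 0.5428 -0.1865  0.1315] [ 91.95069178 304.86878395] [253.40600959 221.54766451]
0.8 [ 0.5518 -0.1877  0.1406] [ 93.5568967  279.37822537] [256.90165099 214.99930102]
0.9 [ 0.5615 -0.189   0.1488] [ 95.86521495 251.0791856 ] [260.81539788 208.57955122]
meter [ 0.541 -0.488  0.046] [ 0.004 -0.211  0.046]
bottle [ 0.712 -0.256  0.079] [0.142 0.042 0.079]
box [ 0.706 -0.377  0.046] [ 0.152 -0.079  0.046]
0 [ 0.4759 -0.2819  0.09  ]
0.2 [ 0.4784 -0.2997  0.09  ]
1.2 [ 0.5364 -0.3635  0.09  ]
1.57 [ 0.5692 -0.3684  0.09  ]
```

Checks out: side lengths fall within 2.5 mm of the sizes given, and the hub agrees with the plate to 0.5 mm. The grip is 88 mm from the axis (crank about 0.98), the notch is about -0.78, and the lever is about 0.6. I'm now moving above the grip with the closing line at about 120° in world, which suits the whole swing.

```bash
r=".055 -.6188 -.7297 -.03 0 0 -.96"; python3 jog.py '.055 -.155 -.182 -.03 0 0 -.24;.055 -.155 -.182 -.03 0 0 -.24;.055 -.155 -.182 -.03 0 0 -.24;.055 -.155 -.182 -.03 0 0 -.24;.055 -.155 -.182 -.03 0 0 -.24;.055 -.155 -.182 -.03 0 0 -.24;.055 -.619 -.73 -.03 0 0 -.96;.055 -.619 -.73 -.03 0 0 -.96;.055 -.619 -.73 -.03 0 0 -.96;.055 -.619 -.73 -.03 0 0 -.96;.055 -.619 -.73 -.03 0 0 -.96;.055 -.619 -.73 -.03 0 0 -.96;.055 -.619 -.73 -.03 0 0 -.96;.055 -.619 -.73 -.03 0 0 -.96;.055 -.619 -.73 -.03 0 0 -.96;.055 -.619 -.73 -.03 0 0 -.96;.055 -.619 -.73 -.03 0 0 -.96;.055 -.619 -.73 -.03 0 0 -.96;.055 -.619 -.73 -.03 0 0 -.96;.055 -.619 -.73 -.03 0 0 -.96'
cat >> h.py <<'E'
O=np.array([.5657,-.2786]);YAW=-.1366
def d(*P,up=0):
    o=ctrl.get_obs();M=R.from_rotvec(o["tool_rot"])
    print("y axis deg",np.degrees(np.arctan2(*M.as_matrix()[1::-1,1])).round(1),"z",M.as_matrix()[:,2].round(3),"tool deltas:")
    for p in P: print(np.round(p,4),M.inv().apply(np.array(p)-o["tool_pos"]).round(4))
def crank(a,z,r=.09):
    t=np.radians(190)+a; return world(np.r_[r*np.cos(t),r*np.sin(t),z],O,YAW)
E
python3 -c "
from h import *
d(crank(.975,.2),crank(.975,.075))"
```

```text
t: 1.77
tool_pos: [0.4698, -0.1817, 0.2227]
tool_rot: [0.817, -3.033, -0.001]
contact_force: [1.3, -0.0, -0.9]
opening: 0.0552
grip_force: 0.0
y axis deg 120.2 z [-0.  0. -1.] tool deltas:
[ 0.5181 -0.355   0.2   ] [ 0.0453 -0.1741  0.0226]
[ 0.5181 -0.355   0.075 ] [ 0.0453 -0.1742  0.1476]
```

```bash
python3 jog.py '.055 .046 -.174 .02 0 0 0;.055 .046 -.174 .02 0 0 0;.055 .046 -.174 .02 0 0 0;.055 .046 -.174 .02 0 0 0;.055 .046 -.174 .02 0 0 0;.055 .046 -.174 .02 0 0 0;.055 .046 -.174 .02 0 0 0;.055 .046 -.174 .02 0 0 0'
python3 - <<'E'
from h import *
d(crank(.975,.2),crank(.975,.075))
cv2.imwrite("pics/w1.png",get_image("wrist")[:,:,::-1])
for z in(.114,.09): print(proj("wrist",crank(.975,z)))
E
```

```text
t: 2.43
tool_pos: [0.5176, -0.352, 0.2029]
tool_rot: [0.819, -3.033, -0.002]
contact_force: [-0.4, 0.2, 0.2]
opening: 0.0549
grip_force: 0.0
y axis deg 120.2 z [-0.001  0.001 -1.   ] tool deltas:
[ 0.5181 -0.355   0.2   ] [ 0.0011 -0.0028  0.0029]
[ 0.5181 -0.355   0.075 ] [ 0.0011 -0.0029  0.1279]
[312.35633363 226.80689311]
[312.67212513 219.18642429]
```

View pics/w1.png

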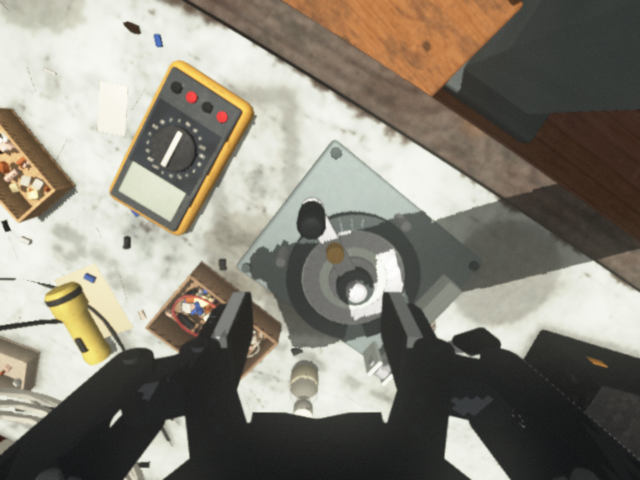

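The wrist view shows the grip at about (311,218), matching the prediction of (312,222). I'm going down and closing loosely around it.

```bash
python3 jog.py '.055 .001 -.003 .04 0 0 0;.055 .001 -.003 .08 0 0 0;.055 .001 -.003 .11 0 0 0;.055 .001 -.003 .127 0 0 0;.03 .001 -.003 .127 0 0 0;.03 .001 -.003 .127 0 0 0;.03 .001 -.003 .127 0 0 0;.03 .001 -.003 .127 0 0 0;.03 .001 -.003 .127 0 0 0' 20
python3 - <<'E'
from h import *
d(*[crank(a,.075) for a in (.8,.6,.4,.2,0,-.05)])
E
```

```text
t: 3.23
tool_pos: [0.5198, -0.357, 0.0789]
tool_rot: [-0.818, 3.031, -0.006]
contact_force: [0.8, -0.3, -0.3]
opening: 0.0297
grip_force: 0.0
y axis deg 120.2 z [ 0.003 -0.003 -1.   ] tool deltas:
[ 0.5055 -0.3455  0.075 ] [0.0066 0.0172 0.0039]
[ 0.4934 -0.3322  0.075 ] [0.0103 0.0347 0.0038]
[ 0.4842 -0.3168  0.075 ] [0.0105 0.0527 0.0037]
[ 0.4782 -0.2998  0.075 ] [0.0071 0.0704 0.0036]
[ 0.4758 -0.282   0.075 ] [0.0003 0.087  0.0036]
[ 0.4757 -0.2775  0.075 ] [-0.0019  0.0909  0.0036]
```

```bash
python3 jog.py '.03 .004 .008 0 0 0 0;.03 .006 .015 0 0 0 0;.03 .008 .024 0 0 0 0;.03 .01 .032 0 0 0 0;.03 .0105 .041 0 0 0 0;.03 .0105 .05 0 0 0 0;.03 .009 .059 0 0 0 0;.03 .007 .068 0 0 0 0;.03 .004 .076 0 0 0 0;.03 0 .084 0 0 0 0;.03 -.002 .089 0 0 0 0;.03 -.003 .091 0 0 0 0;.03 -.003 .091 0 0 0 0;.03 -.003 .091 0 0 0 0;.03 -.003 .091 0 0 0 0'
python3 - <<'E'
from h import *
d(crank(0,.075))
a=get_image("top")[200:344,215:385,::-1]
cv2.imwrite("pics/z2.png",cv2.resize(a,None,fx=4,fy=4,interpolation=2))
E
```

```text
t: 4.48
tool_pos: [0.4754, -0.2763, 0.0763]
tool_rot: [-0.818, 3.033, -0.0]
contact_force: [0.8, -0.6, -0.0]
opening: 0.0298
grip_force: 0.0
y axis deg 120.2 z [ 0. -0. -1.] tool deltas:
[ 0.4758 -0.282   0.075 ] [ 0.0026 -0.0051  0.0013]
```

View pics/z2.png

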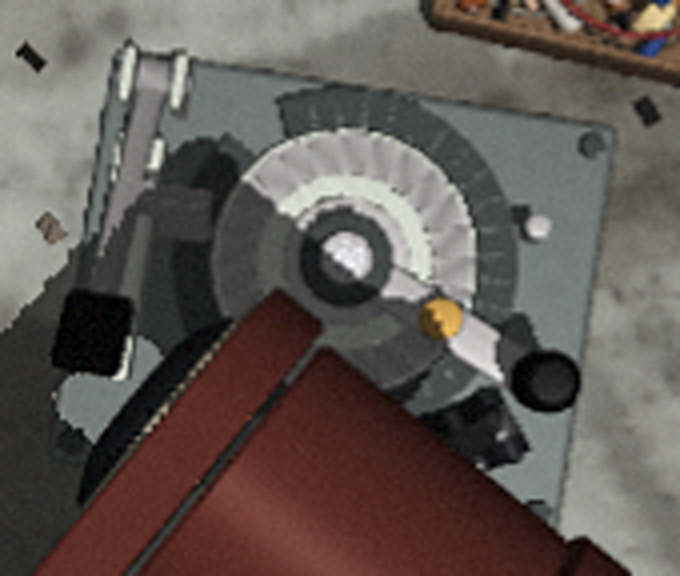

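The crank hasn't moved: the grip is still at (547,380), while the gripper has gone to the front. I need to see why.

```bash
python3 - <<'E'
from h import *
o=ctrl.get_obs();t=o["tool_pos"];M=R.from_rotvec(o["tool_rot"]).as_matrix()
s=get_image("scene")[:,:,::-1].copy()
T=get_image("top")[:,:,::-1].copy()
for n,im in(("scene",s),("top",T)):
    print(n,proj(n,t),proj(n,t-M[:,1]*.02),proj(n,crank(.975,.114)),proj(n,crank(0,.114)))
cv2.imwrite("pics/z3.png",cv2.hconcat([cv2.resize(s[180:360,190:390],(400,360),interpolation=2),cv2.resize(T[190:370,200:400],(400,360),interpolation=2)]))
E
```

```text
scene [272.75118974 291.37805309] [284.92286622 292.17096031] [328.16293233 281.57934375] [274.71946326 278.11289918]
top [298.71293506 322.06879893] [310.04027243 315.72129061] [352.49949214 295.41247863] [302.80185855 323.30045965]
```

View pics/z3.png

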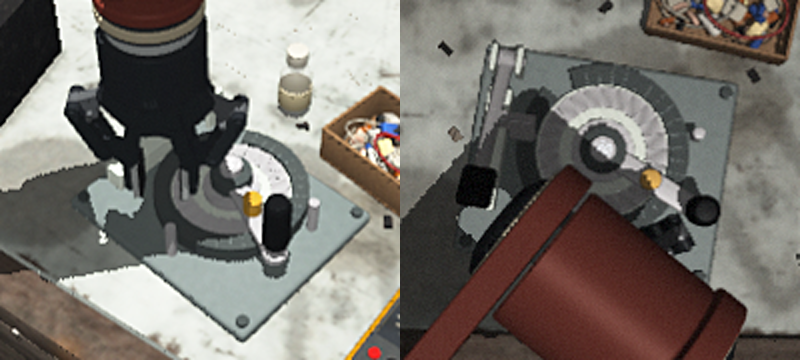

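The grip really is where I predicted, but the fingertips look higher than the TCP implies. A closer look at that.

```bash
python3 - <<'E'
from h import *
o=ctrl.get_obs();t=o["tool_pos"];M=R.from_rotvec(o["tool_rot"]).as_matrix()
s=get_image("scene")[:,:,::-1][215:315,215:345]
s=cv2.resize(s,None,fx=6,fy=6,interpolation=cv2.INTER_CUBIC)
for k in(0,.02,.04):
  for y in(-.015,.015):
    p=(proj("scene",t+M[:,1]*y-M[:,2]*k)-[215,215])*6; print(k,y,p.round()); cv2.circle(s,tuple(p.astype(int).tolist()),4,(0,0,255),-1)
cv2.imwrite("pics/z4.png",s)
print(o)
E
```

```text
0 -0.015 [401. 462.]
0 0.015 [292. 455.]
0.02 -0.015 [399. 416.]
0.02 0.015 [287. 409.]
0.04 -0.015 [396. 369.]
0.04 0.015 [283. 361.]
{'t': 4.6333, 'q': array([-6.61905205e-01, -2.40837137e-02,  1.89261247e+00, -6.47438780e-05,
        1.27304573e+00, -2.75951752e+00]), 'dq': array([ 5.55133118e-04, -8.46535819e-04,  2.51282792e-03,  2.06711516e-03,
        2.68364048e-05, -2.88788105e-05]), 'effort': array([ 5.19863726e-02, -3.33548355e+01, -3.43787277e+01,  1.35102124e-03,
        4.41287011e-05, -8.58544945e-05]), 'tool_pos': array([ 0.47528855, -0.27628758,  0.07617066]), 'tool_rot': array([ 8.18003116e-01, -3.03318864e+00,  8.12789945e-05]), 'contact_force': array([0.10645727, 0.57464429, 0.52352105]), 'wrist_torque': array([ 0.0574896, -0.0067778,  0.009124 ]), 'grip_force': 0.0, 'opening': 0.029876280685807402}
```

View pics/z4.png

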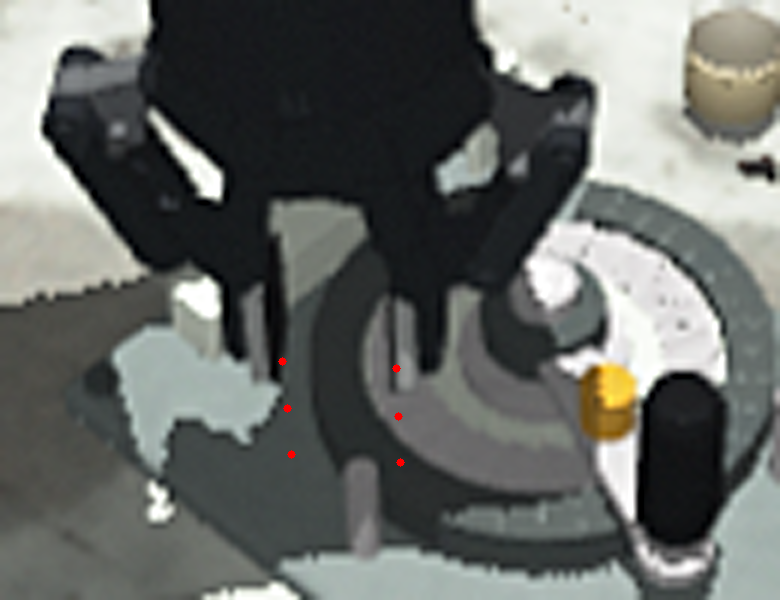

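The TCP dots lie about 30 mm below the visible fingertips (crop rows near 388, against 462 for the TCP). So the tips sit near z=0.105 and passed over the grip's taper. I'll return above the grip and go about 21 mm lower, to TCP z=0.055, which still clears the bar and posts by nominal geometry.

```bash
python3 jog.py '.055 0 0 -.04 0 0 0;.055 0 0 -.07 0 0 0;.055 .002 -.04 -.07 0 0 0;.055 .002 -.08 -.07 0 0 0;.055 .002 -.09 -.07 0 0 0;.055 .002 -.09 -.07 0 0 0;.055 .002 -.09 -.04 0 0 0;.055 .002 -.09 -.01 0 0 0;.055 .002 -.09 .01 0 0 0;.055 .002 -.09 .02 0 0 0;.055 .002 -.09 .02 0 0 0;.03 .002 -.09 .02 0 0 0;.03 .002 -.09 .02 0 0 0;.03 .002 -.09 .02 0 0 0;.03 .002 -.09 .02 0 0 0;.03 .002 -.09 .02 0 0 0' 20
python3 - <<'E'
from h import *
o=ctrl.get_obs();t=o["tool_pos"];M=R.from_rotvec(o["tool_rot"]).as_matrix()
d(*[crank(a,.055) for a in (.975,.8,.6,.4,.2,0,-.05)])
s=get_image("scene")[:,:,::-1][215:315,255:385]
s=cv2.resize(s,None,fx=6,fy=6,interpolation=cv2.INTER_CUBIC)
for y in(-.015,.015):
    p=(proj("scene",t+M[:,1]*y)-[255,215])*6; cv2.circle(s,tuple(p.astype(int).tolist()),4,(0,0,255),-1)
cv2.imwrite("pics/z5.png",s)
E
```

```text
t: 6.02
tool_pos: [0.5195, -0.3553, 0.0576]
tool_rot: [-0.818, 3.032, -0.003]
contact_force: [-0.3, 0.5, -0.0]
opening: 0.0302
grip_force: 0.0
y axis deg 120.2 z [ 0.002 -0.001 -1.   ] tool deltas:
[ 0.5181 -0.355   0.055 ] [0.0011 0.001  0.0026]
[ 0.5055 -0.3455  0.055 ] [0.0072 0.0155 0.0026]
[ 0.4934 -0.3322  0.055 ] [0.0109 0.0331 0.0025]
[ 0.4842 -0.3168  0.055 ] [0.0111 0.0511 0.0025]
[ 0.4782 -0.2998  0.055 ] [0.0077 0.0687 0.0025]
[ 0.4758 -0.282   0.055 ] [0.0009 0.0853 0.0024]
[ 0.4757 -0.2775  0.055 ] [-0.0013  0.0892  0.0024]
```

View pics/z5.png

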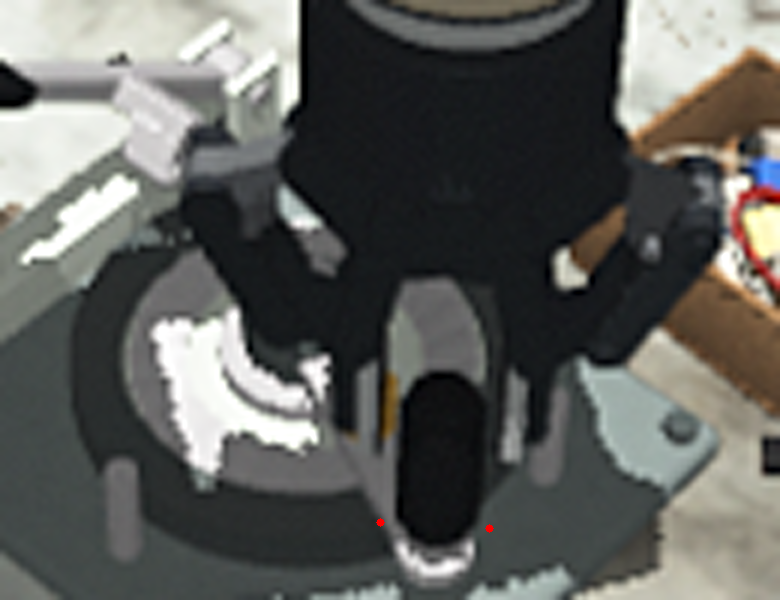

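The fingers are at the grip's sides or just behind it, with tips near crop row 460. Closing gently will tell: the opening stops at about 24 mm if the grip is between the pads.

```bash
python3 jog.py '.02 0 0 0 0 0 0;.02 0 0 0 0 0 0;.02 0 0 0 0 0 0;.02 0 0 0 0 0 0' 20; python3 - <<'E'
from h import *
# check wrist camera vs robot height: pixels in w1 -> world at plate height, using pose at that time
im=cv2.imread("pics/w1.png")
hsv=cv2.cvtColor(im,cv2.COLOR_BGR2HSV)
w=get_image("wrist")[:,:,::-1]; cv2.imwrite("pics/w2.png",w)
print("TCP",proj("wrist",ctrl.get_obs()["tool_pos"]))
g=cv2.cvtColor(im,cv2.COLOR_BGR2GRAY)
print(g[300:345:9,200:260:3]);
E
```

```text
t: 6.4
tool_pos: [0.5192, -0.3552, 0.057]
tool_rot: [-0.818, 3.033, -0.002]
contact_force: [-0.2, -0.7, 4.5]
opening: 0.0233
grip_force: 19.8
TCP [315.8971981  273.14084376]
[[245 193 122 213 196  70 115 152  89  95 127 130 130 128  69  41  41  79
  194 191]
 [ 88 107 113 105  74  48  46  45  88 127 128 129 126  52  40  40  37  45
   74  73]
 [ 98 190 236  51  50  45  49 122 129 127 128 114  45  40  39  39  40  41
   86  83]
 [ 96  46  43  42  40  83 127 128 130 128  86  40  40  38  41  38  42  43
  135 137]
 [ 44  41  39  40  95 131 164 106 102  51  39  38  38  39  40  38  39  52
  165 114]]
```

View pics/w2.png

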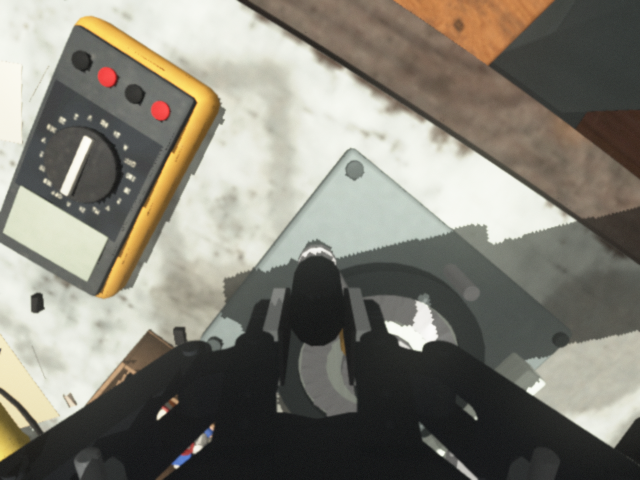

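The pads now hold the grip (opening 23.3 mm, 20 N). Next, the clockwise swing to the front stop.

```bash
python3 jog.py '.02 .004 .008 0 0 0 0;.02 .0068 .015 0 0 0 0;.02 .009 .024 0 0 0 0;.02 .0106 .032 0 0 0 0;.02 .011 .041 0 0 0 0;.02 .0108 .05 0 0 0 0;.02 .0095 .059 0 0 0 0;.02 .0075 .068 0 0 0 0;.02 .0045 .076 0 0 0 0;.02 .001 .084 0 0 0 0;.02 -.001 .088 0 0 0 0;.02 -.001 .088 0 0 0 0;.02 -.001 .088 0 0 0 0' 25
python3 - <<'E'
from h import *
T=get_image("top")[200:344,215:385,::-1]; s=get_image("scene")[205:349,215:385,::-1]
cv2.imwrite("pics/z6.png",cv2.hconcat([cv2.resize(x,(400,339),interpolation=2) for x in(T,s)]))
t=ctrl.get_obs()["tool_pos"];q=fix(t,O,YAW);print(q,np.hypot(*q[:2]),np.arctan2(q[1],q[0])%(2*np.pi)-np.radians(190))
d(*[crank(a,.055) for a in(0,.2,.4,.6,.8,1.0,1.1)])
E
```

```text
t: 7.53
tool_pos: [0.4755, -0.2832, 0.0569]
tool_rot: [0.819, -3.031, 0.019]
contact_force: [-1.1, -19.8, -2.9]
opening: 0.0228
grip_force: 27.3
[-0.0887049  -0.01680749  0.05689937] 0.09028317411722415 0.012723626167082891
y axis deg 120.2 z [ 0.002 -0.012 -1.   ] tool deltas:
[ 0.4758 -0.282   0.055 ] [-0.0008  0.0009  0.0019]
[ 0.4782 -0.2998  0.055 ] [ 0.006  -0.0157  0.0021]
[ 0.4842 -0.3168  0.055 ] [ 0.0094 -0.0334  0.0023]
[ 0.4934 -0.3322  0.055 ] [ 0.0092 -0.0513  0.0025]
[ 0.5055 -0.3455  0.055 ] [ 0.0055 -0.0689  0.0027]
[ 0.52   -0.3561  0.055 ] [-0.0017 -0.0854  0.0028]
[ 0.5279 -0.3603  0.055 ] [-0.0065 -0.093   0.0029]
```

View pics/z6.png

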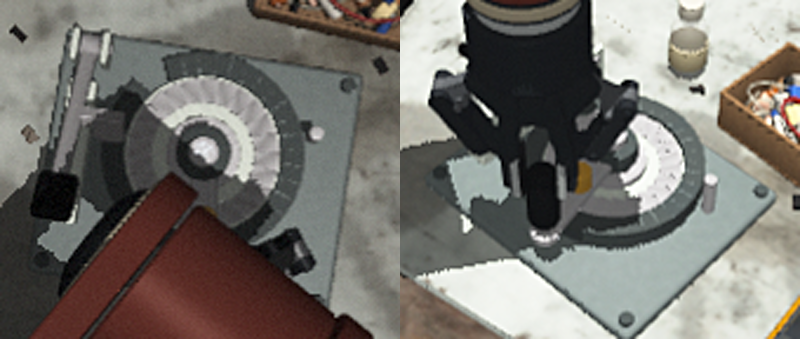

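The crank is at the front stop (measured 0.01 rad, with a 20 N push-back), and the notch edge hasn't moved, so the disc stood still. I've used all 10 pictures and will check numerically from here. Next is the counter-clockwise swing to about 0.72, then reading the disc angle from the rim's brightness.

```bash
python3 jog.py '.02 .002 -.005 0 0 0 0;.02 .005 -.012 0 0 0 0;.02 .008 -.02 0 0 0 0;.02 .01 -.029 0 0 0 0;.02 .011 -.038 0 0 0 0;.02 .0115 -.047 0 0 0 0;.02 .011 -.056 0 0 0 0;.02 .0095 -.065 0 0 0 0;.02 .009 -.067 0 0 0 0;.02 .009 -.067 0 0 0 0;.02 .009 -.067 0 0 0 0'
cat >> h.py <<'E'
def ringprof(img,lo,hi,step=2,r=(.060,.064,.067)):
    out=[]
    for a in np.arange(lo,hi,step):
        v=[]
        for q in r:
            u=proj("top",world(np.r_[q*np.cos(np.radians(a)),q*np.sin(np.radians(a)),.034],O,YAW))
            v.append(cv2.getRectSubPix(img,(1,1),tuple(map(float,u)))[0,0])
        out.append(int(np.mean(v)))
    return out
def cr():
    t=ctrl.get_obs()["tool_pos"];q=fix(t,O,YAW);return np.hypot(*q[:2]).round(4),round(np.arctan2(q[1],q[0])%(2*np.pi)-np.radians(190),4)
E
python3 - <<'E'
from h import *
T=get_image("top")[:,:,::-1];cv2.imwrite("pics/t7.png",T)
print(cr(),ctrl.get_obs()["contact_force"])
A=cv2.cvtColor(cv2.imread("pics/top0.png"),6);B=cv2.cvtColor(T.copy(),6)
print(list(range(0,130,2)));print(ringprof(A,0,130));print(ringprof(B,0,130))
d(*[crank(a,.055) for a in(.7,.8,.9,1.0,1.1)])
E
```

```text
t: 8.55
tool_pos: [0.4998, -0.3387, 0.0557]
tool_rot: [0.82, -3.029, -0.007]
contact_force: [-3.2, 0.8, 5.8]
opening: 0.0228
grip_force: 27.2
(np.float64(0.0892), np.float64(0.7015)) [-4.44745684  0.95593429  6.48068445]
[0, 2, 4, 6, 8, 10, 12, 14, 16, 18, 20, 22, 24, 26, 28, 30, 32, 34, 36, 38, 40, 42, 44, 46, 48, 50, 52, 54, 56, 58, 60, 62, 64, 66, 68, 70, 72, 74, 76, 78, 80, 82, 84, 86, 88, 90, 92, 94, 96, 98, 100, 102, 104, 106, 108, 110, 112, 114, 116, 118, 120, 122, 124, 126, 128]
[65, 73, 62, 61, 62, 64, 68, 62, 62, 60, 68, 70, 62, 61, 64, 61, 51, 82, 106, 108, 108, 106, 108, 107, 106, 90, 65, 60, 62, 61, 60, 67, 61, 61, 59, 39, 59, 101, 105, 116, 125, 115, 123, 113, 111, 112, 75, 64, 61, 62, 66, 63, 63, 63, 64, 70, 81, 65, 64, 64, 67, 77, 65, 64, 64]
[27, 27, 27, 30, 47, 61, 60, 58, 61, 63, 83, 86, 70, 72, 72, 76, 79, 72, 70, 71, 74, 74, 70, 71, 70, 72, 74, 71, 71, 71, 76, 74, 71, 71, 68, 44, 67, 116, 124, 135, 143, 132, 141, 130, 125, 130, 81, 56, 41, 40, 30, 30, 28, 29, 28, 27, 28, 30, 28, 26, 29, 28, 28, 26, 29]
y axis deg 120.3 z [-0.004  0.003 -1.   ] tool deltas:
[ 0.4991 -0.3391  0.055 ] [ 0.0008 -0.      0.0007]
[ 0.5055 -0.3455  0.055 ] [-0.0015 -0.0087  0.0007]
[ 0.5125 -0.3512  0.055 ] [-0.0047 -0.0172  0.0006]
[ 0.52   -0.3561  0.055 ] [-0.0086 -0.0252  0.0006]
[ 0.5279 -0.3603  0.055 ] [-0.0134 -0.0328  0.0006]
```

The notch began at 33.5 to 51°, centre about 42°, so disc_turn started near -0.83. It's now under the raised nose. I'll get the disc's actual turn by correlating the rim tick and tooth profiles before and after.

```bash
cat >> h.py <<'E'
def polar(img,rs,z=.034):
    a=np.radians(np.arange(0,360,.5)); P=np.zeros((len(rs),720),np.float32)
    p,T=cam("top")
    for i,r in enumerate(rs):
        X=R.from_euler("z",YAW).apply(np.c_[r*np.cos(a),r*np.sin(a),0*a+z])+np.r_[O,0]
        uv=cv2.projectPoints(X,cv2.Rodrigues(T[:3,:3].T)[0],-T[:3,:3].T@T[:3,3],np.array([[p["fx"],0,p["cx"]],[0,p["fy"],p["cy"]],[0,0,1]]),np.array([p["k1"],0,0,0]))[0][:,0].astype(np.float32)
        P[i]=cv2.remap(img.astype(np.float32),uv[:,:1],uv[:,1:],cv2.INTER_CUBIC)[:,0]
    L=np.log(P+5); L3=np.c_[L,L,L]
    H=L3-cv2.GaussianBlur(L3,(61,1),10); return P,H[:,720:1440]
def shift(A,B,rs,bad,lo=30,hi=150):
    # turn of B relative to A; bad = masked sectors (deg, fixture) in (A, B)
    _,a=polar(A,rs);_,b=polar(B,rs);res=[]
    def m(sec):
        k=np.ones(720,bool)
        for l,h in sec: k[np.arange(2*l,2*h)%720]=False
        return k
    for s in range(lo,hi):
        k=np.roll(m(bad[0]),s)&m(bad[1]); x=np.clip(np.roll(a,s,1)[:,k],-.3,.3); y=np.clip(b[:,k],-.3,.3)
        res.append(np.corrcoef(x.ravel(),y.ravel())[0,1])
    res=np.array(res); pk=[(round(np.radians((i+lo)/2),3),round(res[i],2)) for i in np.argsort(-res) if 0<i<len(res)-1 and res[i]>=res[i-1] and res[i]>=res[i+1]]
    return pk[:4],int(k.sum()/2)
E
python3 - <<'E'
from h import *
A=cv2.cvtColor(cv2.imread("pics/top0.png"),6);B=cv2.cvtColor(cv2.imread("pics/t7.png"),6)
bad=([(70,92),(225,262)],[(70,95),(180,300)])
for rs in((.058,.061,.064,.067),(.040,.043,.046,.049,.051)):
    print(rs,shift(A,B,rs,bad))
    print(shift(A,B,rs,([(30,55)]+bad[0],bad[1])))
    P,_=polar(B,rs);print(P.mean(0)[::10].astype(int))
E
```

```text
(0.058, 0.061, 0.064, 0.067) ([(np.float64(0.524), np.float64(0.27)), (np.float64(0.34), np.float64(0.21)), (np.float64(0.698), np.float64(0.18)), (np.float64(0.873), np.float64(0.17))], 156)
([(np.float64(0.524), np.float64(0.33)), (np.float64(0.34), np.float64(0.28)), (np.float64(1.047), np.float64(0.26)), (np.float64(0.873), np.float64(0.26))], 131)
[ 26  27  56  53  71  63  77  72  78  71  74  71  76  70  51 122 131 128
 131  44  29  29  27  30  28  29  60  65  74  58  76  60  77  76  85  43
  27  28  48  54  58  58  59  58  59  58  57  57  59  58  59  58  59  60
  58  55  53  52  42  22  36  51  54  65  64  63  68  64  57  53  30  27]
(0.04, 0.043, 0.046, 0.049, 0.051) ([], 156)
([], 131)
[ 67  65  69  66  66  68  68  67  71  68  95 112 100  98 100  62  67  70
  68  68  70  69  67  70  72 124 182 176 154 182 178 148 181 176 161 182
 171 141  83  15  29  33  40  46  50  53  56  55  56  55  53  55  51  48
  42  46  16  14  22  64  67  66  69  67  68  67  67  65  65  68  67  67]h.py:48: RuntimeWarning: invalid value encountered in log
  L=np.log(P+5); L3=np.c_[L,L,L]
```

```bash
sed -i 's/np.log(P+5)/np.log(np.maximum(P,0)+8)/' h.py; python3 - <<'E'
from h import *
A=cv2.cvtColor(cv2.imread("pics/top0.png"),6);B=cv2.cvtColor(cv2.imread("pics/t7.png"),6)
bad=([(70,92),(225,262)],[(70,95),(180,310)])
for rs in((.058,.061,.064,.067),(.036,.040,.043),(.043,.046,.049),(.046,.049,.051,.053)):
    print(rs,shift(A,B,rs,bad))
for sec in ((310,360),(0,65),(96,180)):
    bb=[(0,sec[0]),(sec[1],360)]
    print(sec,shift(A,B,(.058,.061,.064,.067),(bad[0],bb)),shift(A,B,(.040,.043,.046,.049),(bad[0],bb)))
E
```

```text
(0.058, 0.061, 0.064, 0.067) ([(np.float64(0.515), np.float64(0.28)), (np.float64(0.34), np.float64(0.22)), (np.float64(0.698), np.float64(0.19)), (np.float64(0.873), np.float64(0.17))], 156)
(0.036, 0.04, 0.043) ([(np.float64(0.689), np.float64(0.47)), (np.float64(0.436), np.float64(0.42)), (np.float64(0.942), np.float64(0.28)), (np.float64(1.213), np.float64(0.27))], 156)
(0.043, 0.046, 0.049) ([(np.float64(0.689), np.float64(0.53)), (np.float64(0.436), np.float64(0.37)), (np.float64(0.951), np.float64(0.35)), (np.float64(1.204), np.float64(0.32))], 156)
(0.046, 0.049, 0.051, 0.053) ([(np.float64(0.689), np.float64(0.28)), (np.float64(0.428), np.float64(0.25)), (np.float64(1.204), np.float64(0.21)), (np.float64(0.908), np.float64(0.16))], 156)
(310, 360) ([(np.float64(1.108), np.float64(0.21)), (np.float64(1.274), np.float64(0.2)), (np.float64(0.593), np.float64(0.18)), (np.float64(0.41), np.float64(0.18))], 23) ([(np.float64(0.428), np.float64(0.75)), (np.float64(0.689), np.float64(0.73)), (np.float64(0.951), np.float64(0.51)), (np.float64(1.213), np.float64(0.36))], 23)
(0, 65) ([(np.float64(0.689), np.float64(0.32)), (np.float64(1.038), np.float64(0.31)), (np.float64(0.864), np.float64(0.3)), (np.float64(1.213), np.float64(0.27))], 65) ([(np.float64(0.96), np.float64(0.36)), (np.float64(1.213), np.float64(0.35)), (np.float64(0.689), np.float64(0.35)), (np.float64(0.436), np.float64(0.31))], 65)
(96, 180) ([(np.float64(0.515), np.float64(0.49)), (np.float64(0.34), np.float64(0.41)), (np.float64(0.698), np.float64(0.21)), (np.float64(0.864), np.float64(0.2))], 62) ([(np.float64(0.689), np.float64(0.69)), (np.float64(0.436), np.float64(0.42)), (np.float64(1.196), np.float64(0.41)), (np.float64(0.951), np.float64(0.38))], 62)
```

Only a 0.69 rad turn agrees with both the teeth (period 0.26) and the ticks (period 0.175), and it matches the crank's travel. The disc is therefore at about -0.145, and I'm advancing the crank by 0.16.

```bash
python3 jog.py '.02 -.001 -.005 0 0 0 0;.02 -.002 -.01 0 0 0 0;.02 -.0035 -.014 0 0 0 0;.02 -.0035 -.014 0 0 0 0;.02 -.0035 -.014 0 0 0 0'
python3 - <<'E'
from h import *
T=get_image("top")[:,:,::-1];cv2.imwrite("pics/t8.png",T)
print(cr(),ctrl.get_obs()["contact_force"])
A=cv2.cvtColor(cv2.imread("pics/top0.png"),6);C=cv2.cvtColor(cv2.imread("pics/t7.png"),6);B=cv2.cvtColor(T.copy(),6)
bad=([(70,92),(225,262)],[(70,95),(180,320)]);b2=([(70,95),(180,310)],bad[1])
for rs in((.058,.061,.064,.067),(.040,.043,.046,.049)):
    print(rs,shift(A,B,rs,bad),shift(C,B,rs,b2,0,30))
P,_=polar(B,(.060,.064,.067));print(P.mean(0)[100:240:4].astype(int))
E
```

```text
t: 9.02
tool_pos: [0.5093, -0.3489, 0.0556]
tool_rot: [0.821, -3.028, -0.008]
contact_force: [-5.9, -0.1, 6.8]
opening: 0.0228
grip_force: 28.9
(np.float64(0.0902), np.float64(0.8565)) [-6.45578513  1.18263015  7.39078022]
(0.058, 0.061, 0.064, 0.067) ([(np.float64(0.846), np.float64(0.18)), (np.float64(1.213), np.float64(0.13)), (np.float64(0.663), np.float64(0.12)), (np.float64(0.506), np.float64(0.06))], 156) ([(np.float64(0.157), np.float64(0.2)), (np.float64(0.061), np.float64(0.06))], 176)
(0.04, 0.043, 0.046, 0.049) ([(np.float64(0.864), np.float64(0.41)), (np.float64(0.593), np.float64(0.37)), (np.float64(0.332), np.float64(0.35)), (np.float64(1.126), np.float64(0.19))], 156) ([(np.float64(0.175), np.float64(0.02))], 176)
[ 84  77  72  72  69  84  76  72  72  73  47  68 115 123 134 146 134 145
 130 127 131 101  77  71  53  39  29  28  30  27  29  27  27  29  27]
```

The disc has turned about 0.85 in total, so disc_turn is roughly +0.02, inside the ±0.08 window. I'll let go, rise, and work out the lever path.

```bash
python3 jog.py '.06 0 0 0 0 0 0;.06 0 0 0 0 0 0;.06 0 0 0 0 0 0;.06 0 0 0 0 0 0;.06 0 0 -.03 0 0 0;.06 0 0 -.07 0 0 0;.06 0 0 -.11 0 0 0;.03 0 0 -.14 0 0 0;0 0 0 -.14 0 0 0;0 0 0 -.14 0 0 0;0 0 0 -.14 0 0 0;0 0 0 -.14 0 0 0'
cat >> h.py <<'E'
def pad(a,dz=0,s=.128): return world(np.array([.06-s*np.cos(a)+.004*np.sin(a),.088,.046+s*np.sin(a)+.004*np.cos(a)+dz]),O,YAW)
E
python3 - <<'E'
from h import *
d(pad(.59,.075),*[pad(a) for a in(.6,.45,.3,.15,0)])
T=get_image("top")[:,:,::-1];cv2.imwrite("pics/t9.png",T)
A=cv2.cvtColor(cv2.imread("pics/top0.png"),6);B=cv2.cvtColor(T.copy(),6)
for rs in((.058,.061,.064,.067),(.040,.043,.046,.049)):
    print(rs,shift(A,B,rs,([(70,92),(225,262)],[(70,95),(190,290)])))
E
```

```text
t: 10.07
tool_pos: [0.5105, -0.3501, 0.1937]
tool_rot: [0.818, -3.031, -0.005]
contact_force: [-0.0, -0.0, -0.5]
opening: 0.0003
grip_force: 0.0
y axis deg 120.2 z [-0.003  0.003 -1.   ] tool deltas:
[ 0.534  -0.1854  0.1955] [-0.1031  0.1305 -0.0015]
[ 0.5347 -0.1855  0.1216] [-0.1038  0.1297  0.0725]
[ 0.5247 -0.1841  0.1053] [-0.0958  0.1359  0.0888]
[ 0.5172 -0.1831  0.0876] [-0.0899  0.1405  0.1065]
[ 0.5123 -0.1824  0.0691] [-0.0861  0.1435  0.1251]
[ 0.5103 -0.1822  0.05  ] [-0.0845  0.1446  0.1441]
(0.058, 0.061, 0.064, 0.067) ([(np.float64(0.812), np.float64(0.16)), (np.float64(0.628), np.float64(0.11)), (np.float64(1.204), np.float64(0.1)), (np.float64(0.471), np.float64(0.09))], 176)
(0.04, 0.043, 0.046, 0.049) ([(np.float64(0.332), np.float64(0.4)), (np.float64(0.593), np.float64(0.4)), (np.float64(0.855), np.float64(0.34)), (np.float64(1.117), np.float64(0.31))], 176)
```

```bash
python3 jog.py '0 -.026 .033 0 0 0 0;0 -.052 .065 0 0 0 0;0 -.078 .098 0 0 0 0;0 -.103 .13 0 0 0 0;0 -.103 .13 0 0 0 0;0 -.103 .13 0 0 0 0;0 -.103 .13 .03 0 0 0;0 -.103 .13 .055 0 0 0;0 -.103 .13 .065 0 0 0;0 -.103 .13 .065 0 0 0'
python3 - <<'E'
from h import *
d(*[pad(a) for a in(.6,.45,.3,.15,0)])
E
python3 jog.py '0 0 0 .005 0 0 0;0 0 0 .01 0 0 0;0 0 0 .01 0 0 0'
```

```text
t: 10.95
tool_pos: [0.5322, -0.1866, 0.1266]
tool_rot: [0.815, -3.028, -0.008]
contact_force: [-0.1, 0.4, -0.4]
opening: 0.0004
grip_force: 0.0
y axis deg 120.1 z [-0.007  0.003 -1.   ] tool deltas:
[ 0.5347 -0.1855  0.1216] [-0.0028 -0.0003  0.005 ]
[ 0.5247 -0.1841  0.1053] [0.0051 0.0058 0.0214]
[ 0.5172 -0.1831  0.0876] [0.011  0.0103 0.039 ]
[ 0.5123 -0.1824  0.0691] [0.0148 0.0132 0.0576]
[ 0.5103 -0.1822  0.05  ] [0.0163 0.0143 0.0767]
t: 11.2
tool_pos: [0.5352, -0.1874, 0.1214]
tool_rot: [-0.818, 3.033, -0.001]
contact_force: [-0.9, -0.3, -1.1]
opening: -0.0
grip_force: 0.0
```

```bash
for i in 1; do python3 jog.py '0 0 0 .006 0 0 0;0 0 0 .01 0 0 0;0 0 0 .01 0 0 0'; python3 jog.py '0 0 0 .006 0 0 0;0 0 0 .01 0 0 0;0 0 0 .01 0 0 0';done
python3 - <<'E'
from h import *
S0=cv2.imread("pics/scene0.png");S=get_image("scene")[:,:,::-1]
# yellow/dark pad check: difference in pad region of scene
u=proj("scene",pad(.59));x,y=u.astype(int);print(u)
print(np.abs(S.astype(int)-S0)[y-12:y+13:4,x-20:x+10:3].max(2))
E
```

```text
t: 11.45
tool_pos: [0.5346, -0.1866, 0.1104]
tool_rot: [0.818, -3.032, -0.001]
contact_force: [-0.3, -0.1, -0.4]
opening: 0.0001
grip_force: 0.0
t: 11.7
tool_pos: [0.5343, -0.1864, 0.0999]
tool_rot: [0.818, -3.032, -0.002]
contact_force: [-0.3, -1.0, 0.3]
opening: 0.0001
grip_force: 0.0
[250.11597061 228.86794634]
[[ 27  28  26  28 188 100 160 120 198 155]
 [ 28  27  28  28  57 114 199 111 190 103]
 [ 29  31   0  79   7  13   4  56  81 102]
 [113 108 104 101   1  10   9   2  12   6]
 [105 103  97 109 106 107  10  11   5  10]
 [118  27  43  31 119 103 110 109 109 112]
 [ 25  27  26  26  31 124  95 102 108 101]]
```

```bash
python3 jog.py '0 0 0 .004 0 0 0;0 0 0 .008 0 0 0;0 0 0 .008 0 0 0'; python3 jog.py '0 0 0 .004 0 0 0;0 0 0 .008 0 0 0;0 0 0 .008 0 0 0';python3 jog.py '0 0 0 .004 0 0 0;0 0 0 .004 0 0 0'
```

```text
t: 12.0
tool_pos: [0.5346, -0.1867, 0.0922]
tool_rot: [0.818, -3.032, -0.001]
contact_force: [-0.2, -0.3, -0.1]
opening: 0.0003
grip_force: 0.2
t: 12.25
tool_pos: [0.5345, -0.1866, 0.0842]
tool_rot: [0.818, -3.032, -0.001]
contact_force: [0.5, 0.3, -0.4]
opening: 0.0001
grip_force: 0.2
t: 12.42
tool_pos: [0.5346, -0.1866, 0.0804]
tool_rot: [0.818, -3.032, -0.001]
contact_force: [-0.0, -0.1, 0.5]
opening: -0.0001
grip_force: 0.2
```

```bash
python3 - <<'E'
from h import *
S0=cv2.imread("pics/scene0.png");S=get_image("scene")[:,:,::-1];cv2.imwrite("pics/s10.png",S)
o=ctrl.get_obs();t=o["tool_pos"];M=R.from_rotvec(o["tool_rot"]).as_matrix()
print("TCP",proj("scene",t),"28 up",proj("scene",t-M[:,2]*.028),[proj("scene",pad(a)).round() for a in(.6,.4,.2,0)])
for I in(S0,S): print(cv2.cvtColor(np.ascontiguousarray(I),6)[204:264:3,225:300:3])
E
```

```text
TCP [252.67551665 244.85178387] 28 up [251.50555023 233.77139209] [array([250., 228.]), array([246., 241.]), array([244., 253.]), array([243., 264.])]
[[202 201 211 209 213 218 222 222 220 217 214 205 205 188 194 190 213 132
  211 194 196 206 203 209 212]
 [207 206 197 206 211 217 218 219 216 215 214 198 178 177 179 160 173 184
  196 194 198 195 208 212 211]
 [202 185 206 207 202 208 211 219 210 192 203 199 192 159 160 139 135 136
  173 176 187 200 205 202 207]
 [201 194 176 184 199 208 207 208 188 161 202 205 207 173 157 138 139 153
  179 171 156 182 191 202 204]
 [213 206 202 200 206 204 202 190 203 217 215 210 199 182 181 174 178 188
  186 173 164 146 152 175 198]
 [214 209 199 205 203 181 205 204 207 213 208 211 201 189 189 169 191 188
  191 189 178 161 244 162 169]
 [215 202 179 139 149 159 192 193 198 200 216 210 199 193 190 194 198 198
  191 190 185 246 156 192 194]
 [182 204 168 160 185   0  24  20  18  14  76 179 172 169 168 170  81 114
  166 165 147 148 199 198 217]
 [219 212 207 205 198 114   8  26  24  19  20  11 123 121 121 119 110 194
  138 101 102 102  93 228 143]
 [21
[... 2552 characters left out ...]
03 104 103  99 101 110  98 124 127  97
   97 145  91  65  64 133 171]
 [236 229 235 234 236 240 249 110 113 112 108 102  95 114 126 125 126 128
  166 187 106  65  73 131 100]
 [207 212  70  73 221 222 103 116 113 112 126 158 122 126 124 125 129 116
  116 108  32  42 112 110 105]
 [161 178  77  92  98 101 108 110 108 107 123 124 126 124 126 125 117 115
  120  61  41  37 126  57 134]
 [ 87 185  73  75  84  98 101 100 105 115 125 125 114 118 118 117 116 100
   68  62  33 128 224 235 231]
 [ 75  78  58  72  76  83 174 103 122 126 120 226 255 128 125 117 104  88
   69  62 228 236 231 231 236]
 [ 72  85 187 192 194  73  91 144 209 105 242 240 139 136 126  92 101 102
   75 249 233 233 232 230  76]]
```

In the scene image, the pad's dark band dropped from rows 225–231 to 234–237. The fingertips are on it, about 29 mm behind the nominal TCP, and the lever is at about 0.49. Next I'll follow its arc down.

```bash
python3 jog.py '0 .004 .0035 .006 0 0 0;0 .008 .0075 .012 0 0 0;0 .0133 .0118 .022 0 0 0;0 .0155 .0135 .032 0 0 0;0 .0172 .0148 .041 0 0 0;0 .018 .0155 .048 0 0 0;0 .018 .0155 .048 0 0 0'; python3 jog.py '0 .0005 0 .005 0 0 0;0 .001 .0005 .009 0 0 0;0 .001 .0005 .009 0 0 0'; python3 jog.py '0 0 0 .003 0 0 0;0 0 0 .003 0 0 0'
```

```text
t: 13.05
tool_pos: [0.5096, -0.1815, 0.0304]
tool_rot: [0.817, -3.03, -0.005]
contact_force: [0.0, 0.5, -0.4]
opening: -0.0003
grip_force: 0.0
t: 13.3
tool_pos: [0.5103, -0.1824, 0.0235]
tool_rot: [0.818, -3.033, -0.001]
contact_force: [0.0, 0.6, 0.2]
opening: -0.0003
grip_force: 0.0
t: 13.47
tool_pos: [0.5106, -0.1825, 0.021]
tool_rot: [-0.819, 3.033, -0.0]
contact_force: [0.1, -0.1, -0.3]
opening: 0.0003
grip_force: 0.1
```

```bash
python3 jog.py '0 0 0 .003 0 0 0;0 0 0 .003 0 0 0'; python3 jog.py '0 0 0 .002 0 0 0;0 0 0 .002 0 0 0;0 0 0 .002 0 0 0'
python3 - <<'E'
from h import *
S=cv2.cvtColor(get_image("scene")[:,:,::-1].copy(),6)
print([proj("scene",pad(a)).round() for a in(.5,.3,.15,.07,0)])
print(S[228:288:3,222:273:3])
E
```

```text
t: 13.63
tool_pos: [0.5105, -0.1825, 0.0179]
tool_rot: [0.819, -3.033, -0.0]
contact_force: [0.6, 0.6, -0.9]
opening: 0.0001
grip_force: 0.2
t: 13.88
tool_pos: [0.5104, -0.1825, 0.016]
tool_rot: [0.819, -3.033, -0.0]
contact_force: [-0.9, -0.4, 0.4]
opening: 0.0003
grip_force: 0.0
[array([248., 235.]), array([244., 247.]), array([243., 256.]), array([243., 260.]), array([243., 264.])]
[[ 27  24  25  22  25  25  25  26  24  27  25  21  89  49  51  49  44]
 [ 21  24  26  25  25  26  26  24  26  23  23  91  86  48  50  32  32]
 [ 24  23  24  25  22  23  25  27  27  20  86  82  22  22  46  31  31]
 [ 50  24  25  25  22  22  23  24  27  30  90  23  25  23  31  30  86]
 [ 23  26  24  26  26  22  22  25  25  23  23  24  25  26  30  60 136]
 [ 24  26  25  24  25  24  21  26  25  24  25  24  25  22  66 105 100]
 [ 16  11  14  23  24  25  21  25  23  25  24  25  22  83 104 101  94]
 [227 223 223  88  23  21  15  23  23  26  88  26  91 104 102  90 121]
 [183 187 179 201  17 120  20 115  22  12 104 103 101  98  99 131 128]
 [181 183 184 187   6  88  10 111  20  19 103 101  92 112 130 120 120]
 [178 184 184 192  38  70  47 113  18  20  92  95 125 130 117 120 124]
 [ 58 151 159  57  62  42 101 115  39  19  12 143 129 122 116 121  43]
 [ 74  75  77  77  16  19  84  93  45  14  50 128 120 118 110  68  45]
 [ 75  76  77  79  57  14  26  33  21  91 119 119 118  91  70  76  74]
 [ 75  77  77  75  77  74  20  19 119 126 120 118  68  73  73 112 104]
 [179  70  74  77  70  71  74  75  69 122 114  66  62  61 134 102 105]
 [ 74  71  71  39  52  70  71  71  70  76 187 183 178 180 177  99 109]
 [ 73  69  69  40  37  72 184  57 130 178 172 172 173 176 177  86 104]
 [ 76  76  77 184 173 171 170 176 178 175 175 171 172 173 175  66 102]
 [ 76  73 101  82 167 168 169 174 171 172 173 174 173 168 178 106 109]]
```

```bash
for k in 1; do python3 jog.py '0 0 0 .003 0 0 0;0 0 0 .003 0 0 0;0 0 0 .003 0 0 0'; done; python3 jog.py '0 0 0 .003 0 0 0;0 0 0 .003 0 0 0;0 0 0 .003 0 0 0' ; python3 jog.py '0 0 0 .002 0 0 0;0 0 0 .002 0 0 0;0 0 0 .002 0 0 0'
```

```text
t: 14.18
tool_pos: [0.5104, -0.1824, 0.0129]
tool_rot: [0.818, -3.033, -0.0]
contact_force: [0.3, 0.0, -0.2]
opening: -0.0003
grip_force: 0.0
t: 14.43
tool_pos: [0.5108, -0.1827, 0.0115]
tool_rot: [0.819, -3.033, 0.0]
contact_force: [-3.7, 0.9, 8.1]
opening: 0.0001
grip_force: 4.1
t: 14.68
tool_pos: [0.5109, -0.1828, 0.0111]
tool_rot: [0.819, -3.032, -0.0]
contact_force: [-7.7, 3.1, 16.5]
opening: -0.0002
grip_force: 8.7
```

A firm stop at 16 N. I'll lift off, go back above the grip, and check the lever angle with the pad unobstructed.

```bash
python3 jog.py '0 0 0 -.04 0 0 0;0 0 0 -.08 0 0 0;0 0 0 -.12 0 0 0;0 0 0 -.16 0 0 0;.055 0 0 -.18 0 0 0;.055 .021 -.036 -.18 0 0 0;.055 .042 -.071 -.18 0 0 0;.055 .064 -.107 -.18 0 0 0;.055 .085 -.143 -.18 0 0 0;.055 .085 -.143 -.18 0 0 0;.055 .085 -.143 -.18 0 0 0;.055 .085 -.143 -.18 0 0 0'
python3 - <<'E'
from h import *
for n in("top","scene"):
    I=get_image(n)[:,:,::-1].copy();cv2.imwrite(f"pics/{n}11.png",I)
    m=(I.max(2)<45).astype(np.uint8)
    print(n,[(a,proj(n,pad(a)).round(1).tolist()) for a in(.5,.3,.15,0)])
    x,y=proj(n,pad(0)).astype(int); k,_,st,c=cv2.connectedComponentsWithStats(m[y-60:y+40,x-30:x+40])
    for i in range(1,k):
        if st[i,4]>30: print(st[i]+[x-30,y-60,0,0,0],c[i]+[x-30,y-60])
d(*[crank(a,.055) for a in(.857,)])
E
```

```text
t: 15.68
tool_pos: [0.5088, -0.3486, 0.1876]
tool_rot: [0.818, -3.033, -0.002]
contact_force: [0.6, 0.6, 0.2]
opening: 0.0547
grip_force: 0.0
top [(0.5, [237.8, 286.7]), (0.3, [238.2, 293.7]), (0.15, [238.8, 296.8]), (0, [239.8, 297.9])]
[260 237  19  19 202] [268.52475248 244.88118812]
[256 265  23  37 225] [267.75111111 285.22666667]
[227 287  23  30 409] [238.95354523 300.01466993]
scene [(0.5, [247.9, 234.7]), (0.3, [244.4, 247.3]), (0.15, [243.3, 255.9]), (0, [243.3, 263.7])]
[213 203   7  11  52] [215.34615385 206.61538462]
[233 256  22  18 213] [243.38497653 264.46478873]
[267 263  16  40 198] [273.11616162 284.09090909]
y axis deg 120.3 z [-0.     0.001 -1.   ] tool deltas:
[ 0.5094 -0.3488  0.055 ] [ 0.0004 -0.0012  0.133 ]
```

The pad blob centroid at (243.4,264.5) matches lever angle 0 (predicted row 263.7, against 256 at 0.15), so the clamp is shut. Now I'll take the grip again and swing clockwise to the front stop.

```bash
python3 jog.py '.055 0 -.001 .04 0 0 0;.055 0 -.001 .08 0 0 0;.055 0 -.001 .115 0 0 0;.055 0 -.001 .132 0 0 0;.055 0 -.001 .132 0 0 0;.02 0 -.001 .132 0 0 0;.02 0 -.001 .132 0 0 0;.02 0 -.001 .132 0 0 0;.02 0 -.001 .132 0 0 0;.02 0 -.001 .132 0 0 0;.02 0 -.001 .132 0 0 0' 20; python3 jog.py '.02 .003 .009 0 0 0 0;.02 .0045 .0155 0 0 0 0;.02 .0055 .0224 0 0 0 0;.02 .006 .031 0 0 0 0;.02 .0057 .0403 0 0 0 0;.02 .0045 .049 0 0 0 0;.02 .0024 .058 0 0 0 0;.02 -.001 .067 0 0 0 0;.02 -.0046 .075 0 0 0 0;.02 -.006 .079 0 0 0 0;.02 -.006 .079 0 0 0 0;.02 -.006 .079 0 0 0 0'; python3 -c "
from h import *;print(cr())"
```

```text
t: 16.7
tool_pos: [0.5113, -0.35, 0.0592]
tool_rot: [-0.818, 3.03, -0.003]
contact_force: [0.7, 5.6, 6.3]
opening: 0.0228
grip_force: 20.4
t: 17.7
tool_pos: [0.4763, -0.2829, 0.0586]
tool_rot: [-0.818, 3.031, -0.018]
contact_force: [2.2, -10.8, -0.1]
opening: 0.0225
grip_force: 22.1
(np.float64(0.0895), np.float64(0.0101))
```

Crank at the front stop again (0.010, pressing with 11 N). Next: let go, retreat and check.

```bash
python3 jog.py '.055 0 0 0 0 0 0;.055 0 0 0 0 0 0;.055 0 0 0 0 0 0;.055 0 0 0 0 0 0;.055 0 0 -.03 0 0 0;.055 0 0 -.07 0 0 0;.055 0 0 -.11 0 0 0;.055 0 0 -.15 0 0 0;.055 0 0 -.16 0 0 0;.055 .03 0 -.16 0 0 0;.055 .06 0 -.16 0 0 0;.055 .07 .04 -.16 0 0 0;.055 .07 .08 -.16 0 0 0;.055 .07 .12 -.16 0 0 0;.055 .07 .16 -.16 0 0 0;.055 .07 .2 -.16 0 0 0;.055 .07 .24 -.16 0 0 0;.055 .07 .24 -.16 0 0 0;.055 .07 .24 -.16 0 0 0'
python3 - <<'E'
from h import *
S0={n:cv2.imread(f"pics/{n}0.png") for n in("top","scene")}
for n in("top","scene"):
    I=get_image(n)[:,:,::-1].copy();cv2.imwrite(f"pics/{n}12.png",I)
    for nm,J,P in(("pad0",S0[n],pad(.59)),("pad",I,pad(0)),("grip0",S0[n],crank(.975,.1)),("grip",I,crank(0,.1)),("old grip spot",I,crank(.86,.1))):
        m=(J.max(2)<45).astype(np.uint8);x,y=proj(n,P).astype(int)
        k,_,st,c=cv2.connectedComponentsWithStats(m[y-25:y+25,x-22:x+22])
        print(n,nm,proj(n,P).round(1),[(st[i,4],(c[i]+[x-22,y-25]).round(1).tolist()) for i in range(1,k) if st[i,4]>40])
A=cv2.cvtColor(S0["top"],6);B=cv2.cvtColor(cv2.imread("pics/top12.png"),6)
for rs in((.058,.061,.064,.067),(.040,.043,.046,.049)): print(shift(A,B,rs,([(70,92),(225,262)],[(70,110),(175,210)])))
D=np.abs(A.astype(int)-B)
for nm,P in(("meter",(.541,-.488,.046)),("bottle",(.712,-.256,.079)),("box",(.706,-.377,.046))):
    x,y=proj("top",P).astype(int);print(nm,np.median(D[y-15:y+15,x-15:x+15]))
E
```

```text
t: 19.28
tool_pos: [0.2934, -0.1053, 0.2163]
tool_rot: [-0.822, 3.03, -0.004]
contact_force: [-0.1, 0.3, 0.1]
opening: 0.055
grip_force: 0.0
top pad0 [237.8 282.4] [(np.int32(372), [237.2, 281.4])]
top pad [239.8 297.9] [(np.int32(335), [239.5, 298.0])]
top grip0 [351.5 295.3] [(np.int32(259), [349.7, 292.8])]
top grip [302.6 322.8] [(np.int32(198), [302.0, 321.9])]
top old grip spot [347.5 300.9] []
scene pad0 [250.1 228.9] [(np.int32(139), [250.0, 227.9])]
scene pad [243.3 263.7] [(np.int32(215), [243.4, 264.7])]
scene grip0 [327.8 287.1] [(np.int32(390), [328.7, 291.3])]
scene grip [275.1 283.7] [(np.int32(366), [275.1, 287.9])]
scene old grip spot [321.8 288.9] [(np.int32(100), [328.4, 300.0])]
([(np.float64(0.698), np.float64(0.56)), (np.float64(0.873), np.float64(0.51)), (np.float64(1.222), np.float64(0.47)), (np.float64(0.524), np.float64(0.45))], 226)
([(np.float64(0.602), np.float64(0.58)), (np.float64(0.349), np.float64(0.56)), (np.float64(0.864), np.float64(0.53)), (np.float64(1.126), np.float64(0.52))], 226)
meter 2.0
bottle 2.0
box 3.0
```

```bash
python3 -c "
from station import ctrl, get_image, camera_params
print(ctrl.finish_job())"
```

```text
the job is handed in; nothing more can be done
None
```

The freewheel is checked and locked, and the job is handed in at about 19 s. The disc stood still on the first clockwise swing and then turned with the crank to the notch. The clamp lever is fully down, the crank is released at its front stop, and the meter, bottle and parts box show no movement in the top view.

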